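# Free the potter's dividing wheel and hold its index plunger out

### The arm

A 6-joint arm with a two-finger parallel gripper is mounted at the origin on the work surface. World frame = base frame: x ahead of the robot, y to its left, z up, the work surface at z = 0. Lengths are in m, angles in degrees, forces in N, time in s.
With the tool pointing down it reaches from about 0.3 to 0.75 m from the base axis. Payload 8.5 kg.
Tool frame: the origin (TCP) lies on the front face of the gripper's body, between the roots of the fingers; the fingertips stand 64 mm ahead of it and the grasp point (between the pads) lies 45 mm ahead of it (manip.grip_point_offset is the z of the grasp point in the tool frame, in m); z points along the fingers, y is the line along which they close (so a half turn about z gives the same grasp; the last joint's range is limited). The gripper opens to 88 mm and grips with 3 to 60 N. Pads are 18 mm wide; open, the fingers measure 123 mm over their backs; the gripper's body (75 mm by 187 mm) begins 45 mm behind the grasp point.
Start: joints at [52.122, 21.807, 74.336, -0, 83.858, -12.336], TCP at [0.237, 0.496, 0.303] pointing down, gripper open.
Joint ranges: [-178.18, 178.18], [-50.72, 133.34], [12.68, 142.11], [-81.47, 261.47], [9.98, 163.14], [-165.26, 165.26]. Speed limits (degrees/s): [136.94, 136.94, 180, 180, 180, 180].

### API

Orientations are given as a 3x3 rotation matrix whose columns are the frame's x, y, z axes.
In Python, from workcell import manip gives the robot as it stands.
- The arm moves only by the shell command python3 -m jog 'ROWS' [FORCE]. ROWS is a JSON object of lists of equal length, an entry for each row: "dr": the turn, a rotation vector about the tool's x, y, z scaled (see below), a list of three; "linear": the shift along the tool's x, y, z scaled (see below), a list of three; "fingers": the gripper's target within -1 to 1 (fully open at 1, half-way at 0, shut at -1). In form: {"dr": [[ax, ay, az], ...], "linear": [[dx, dy, dz], ...], "fingers": [fingers, ...]}. A call has 1 to 12 rows; each row shifts and turns the commanded pose from where the row before left it, along the tool's axes as they then stand; what a row does not reach is not made up. The controller multiplies each number of a shift by 40 mm and each number of a turn by 5 degrees. A row lasts 1/12 s, in which the tool goes at most 41.7 mm and 7.16 degrees, less where a joint would pass 70% of its speed; a pose out of reach is approached as far as the arm can. A call with a number of a shift or a turn outside -1 to 1 is refused whole. A call with a gripper value outside its range is refused whole. The fingers move at their own pace and stop on an object; FORCE is the grip in N (left out, the last holds). Time passes only in rows, so rows that do not move let the fingers close. It gives the time, the measured TCP pose, the force, the opening and the grip force at its end, in the units of the state.
- manip.get_obs(): the state, without advancing time (a new reading comes with each control period).
- manip.grab_frame(name): name is "scene" or "top"; returns the picture (420x560x3 uint8, red, green, blue); there is no depth.
- manip.camera_params(name): a dict with "camera_matrix" (3x3 intrinsics, pixels), "camera_from_world" (4x4, takes a point from world to camera coordinates). Camera axes: x right, y down, z forward; pixel columns grow to the right and rows downward; lengths in m; the calibration is good to about 2 mm. A picture is of the moment at which its call begins. camera_params takes no time and is no camera call.
- manip.job_done(): hands the job in; it is judged then, once.
Trained networks look in the newest picture that a camera, given by its name, has taken for a name from the list of things; names that differ only in an ending like _2 or _b are one class to them, and where a whole thing is asked for, a point or a joint stands for the part that bears it (a point fixed in the world has none). Each returns a list of dicts, best first, with "score" (0 to 1); they miss things now and then, are a little off and sometimes report something else, mostly with a low value. They report only what shows in the picture. A call takes as long as a camera call.
- manip.spot_in(query, camera): "xy" ([column, row] in pixels, amid what is visible of it).
- manip.trace(query, camera): "region" (420x560 bool, what is visible of it) and "xy" ([column, row] in pixels, amid what is visible of it).
The state is a dict: "t": time; "joint_positions": joint angles; "joint_velocities": joint speeds; "tau": joint torques, N m; "eef_pos": TCP position; "eef_rot": TCP orientation; "force": force on the tool from outside, world axes, zero at the start; "wrist_torque": the same for the moment, N m; "width": finger opening in m; "gripper_force": force on a finger pad.
Only numpy, scipy, OpenCV 4.12 (cv2) and the standard library are available. Lean on these libraries where they do the work, as an engineer would, in place of code of your own. Each camera call takes 0.05 s, during which the arm holds its last target. There are 200 camera calls.

### The job

Free the dividing wheel so that it can be turned: unscrew its three rim clamp knobs one after another, anticlockwise to their end stops, and only when all three are open take the sprung index plunger by its grip and pull it fully back, straight away from the wheel. Finish while still holding the plunger fully back in the gripper; do not let go of it. Leave the dish on the wheel and everything else lying about where they are.

Things in the scene. Friction and masses are not known exactly. Their poses are not given: they have to be found in the camera images.
- divider: fixed potter's dividing wheel: grey base 350 mm across, 12 mm thick; aluminium flange 244 mm across, top at 28 mm; dark wheel head 180 mm across, 48 to 72 mm above the table. Origin: centre of its underside; front -x, left +y. Clamp knobs stand 150 mm from the centre at the front and 70 degrees left and right of it; the index plunger is 35 degrees left of the front.
- clamp_left (a joint): turn of the left clamp knob, rad: 0 = tight, grows as it is unscrewed (anticlockwise seen from above), 1.4 = its end stop. Starts between 0 and 0.3. Stiff thread: about 0.06 N m anywhere in the turn, stays where it is left.
- clamp_left_grip (a point): centre of the black wing (40 mm long, 12 thick, 32 tall) of the left clamp knob, 62 mm above the table; x axis along the wing, z up = screw axis; turns with the knob. Below it a neck 11 mm across, 12 mm long, on a 28 mm wide boss (top 34 mm above the table). Above 34 mm nothing else stands within 40 mm of the axis.
- clamp_mid (a joint): turn of the middle clamp knob, rad: 0 = tight, grows as it is unscrewed (anticlockwise seen from above), 1.4 = its end stop. Starts between 0 and 0.3. Stiff thread: about 0.06 N m anywhere in the turn, stays where it is left.
- clamp_mid_grip (a point): centre of the black wing (40 mm long, 12 thick, 32 tall) of the middle clamp knob, 62 mm above the table; x axis along the wing, z up = screw axis; turns with the knob. Below it a neck 11 mm across, 12 mm long, on a 28 mm wide boss (top 34 mm above the table). Above 34 mm nothing else stands within 40 mm of the axis.
- clamp_right (a joint): turn of the right clamp knob, rad: 0 = tight, grows as it is unscrewed (anticlockwise seen from above), 1.4 = its end stop. Starts between 0 and 0.3. Stiff thread: about 0.06 N m anywhere in the turn, stays where it is left.
- clamp_right_grip (a point): centre of the black wing (40 mm long, 12 thick, 32 tall) of the right clamp knob, 62 mm above the table; x axis along the wing, z up = screw axis; turns with the knob. Below it a neck 11 mm across, 12 mm long, on a 28 mm wide boss (top 34 mm above the table). Above 34 mm nothing else stands within 40 mm of the axis.
- index_pin (a joint): how far the index plunger is drawn out, m: 0 = pin seated in the wheel's rim hole, 0.007 = pin tip just leaves the rim, 0.016 = fully back against its stop. A spring pulls it home with about 7 N at rest and 12.6 N fully back; it returns as soon as it is let go.
- pull_grip: steel pull grip of the plunger, moves with it: horizontal barrel 24 mm in diameter, 24 mm long. Origin: its centre, 60 mm above the table. x axis: horizontal, away from the wheel, the way to pull. A flange 32 mm in diameter, 4 mm thick, on its +x end; the fixed guide block (22 mm wide, top 74 mm) ends 5 mm behind its -x end. Free at its sides, above, and below down to 12 mm.
- dish: bystander, loose: shallow clay dish 100 mm across and 24 mm high near the middle of the wheel head (its top 96 mm above the table). Origin: centre of its underside.
- trimmer: bystander, loose: loop trimming tool, wooden handle with a steel wire loop, 124 mm long, 14 mm wide, 11 mm thick, lying on the back part of the base. Origin: under its middle; x along it.
- bottle: bystander, loose: green glass bottle 72 mm across, 110 mm high. Origin: centre of its underside.
- clock: bystander, loose: round clock 90 mm across, 95 mm high. Origin: centre of its underside.
- clay_bowl: bystander, loose: upturned clay bowl 120 mm across, 64 mm high. Origin: centre of its underside.
- rib: bystander, loose: flat wooden rib 100 x 55 x 8 mm. Origin: centre of its underside.
- test_ring: bystander, loose: fired clay ring 56 mm across, 14 mm high. Origin: centre of its underside.

How it is judged (in metres and radians):
On the way, in this order (a step that is already met when the one before it is completed fails the run):
1. all three clamp knobs are unscrewed to their end stops with the plunger still seated (value of joint each of clamp_left, clamp_mid, clamp_right above 1.28 rad and value of joint index_pin below 0.005 m), for 0.1 s.
2. the index plunger is pulled fully back by the gripper (value of joint index_pin above 0.013 m and contact force between the fingers and pull_grip above 3 N), for 0.2 s.
At the end, for the whole second after the job is handed in: All three clamp knobs are within 0.15 rad of their end stops (above 1.25 rad), the plunger is drawn out more than 13 mm of its 16 mm, the fingers bear on its grip with more than 3 N, and the dish and the other loose things are within 30 mm of where they began (all of step 2 and value of joint each of clamp_left, clamp_mid, clamp_right above 1.25 rad and distance of each of dish, trimmer, bottle, clock, clay_bowl, rib, test_ring from where it was at the start of the episode below 0.03 m); the arm keeps its last pose, push and grip.
It fails at once if the plunger is drawn (more than 6 mm) while a clamp knob is not yet unscrewed (below 1.2 rad) (value of joint index_pin above 0.006 m and value of joint any of clamp_left, clamp_mid, clamp_right below 1.2 rad).
It fails at once if the dish or another loose thing is pushed more than 40 mm or the bottle is knocked over (distance of any of dish, trimmer, bottle, clock, clay_bowl, rib, test_ring from where it was at the start of the episode above 0.04 m or angle between bottle's own z axis and vertical above 0.5 rad).
It also fails if it takes over 70 s, if anything falls off the work surface, if the arm or the gripper's body presses on something with over 40 N, if the wrist force passes 120 N, or if a joint passes its speed limit or range.

## Working session

There is one attempt and no reset: what is moved stays moved. The work goes in short steps, Python scripts to look and compute and a shell command to move; the robot and the scene stay as the last step left them, time stands still between calls to the robot, and variables do not carry over. Pictures are saved under pics/ and viewed, at most 10 in all, crops included, and the job is handed in when it is done.

```bash
mkdir -p pics; ls
cat > h.py <<'E'
from workcell import manip
import numpy as np, cv2
def ray(cam,uv,z):
    p=manip.camera_params(cam);K=np.array(p["camera_matrix"]);T=np.array(p["camera_from_world"])
    d=T[:3,:3].T@np.linalg.inv(K)@np.array([uv[0],uv[1],1.]);c=-T[:3,:3].T@T[:3,3]
    return c+d*(z-c[2])/d[2]
def proj(cam,P):
    p=manip.camera_params(cam);K=np.array(p["camera_matrix"]);T=np.array(p["camera_from_world"])
    q=K@(T[:3,:3]@np.array(P)+T[:3,3]);return q[:2]/q[2]
E
python3 - <<'E'
from h import *
for c in("scene","top"):
    f=manip.grab_frame(c);cv2.imwrite(f"pics/{c}0.png",f[:,:,::-1])
    p=manip.camera_params(c);T=np.array(p["camera_from_world"]);print(c,(-T[:3,:3].T@T[:3,3]).round(3))
for q,z in(("clamp_left_grip",.07),("clamp_mid_grip",.07),("clamp_right_grip",.07),("pull_grip",.06),("dish",.096),("divider",.0),("bottle",.11),("clock",.05),("clay_bowl",.03),("rib",.008),("test_ring",.01)):
    for d in manip.spot_in(q,"top")[:3]: print(q,d["score"],np.round(d["xy"]),ray("top",d["xy"],z).round(3))
E
```

```text
pics
scene [1.051 0.679 0.673]
top [ 0.448 -0.017  1.271]
clamp_left_grip 0.55 [115. 236.] [0.425 0.372 0.07 ]
clamp_mid_grip 0.52 [262. 222.] [0.466 0.022 0.07 ]
clamp_right_grip 0.6 [311. 164.] [ 0.607 -0.093  0.07 ]
pull_grip 0.47 [227. 218.] [0.473 0.106 0.06 ]
dish 0.62 [251. 153.] [0.626 0.051 0.096]
bottle 0.78 [447. 178.] [ 0.576 -0.406  0.11 ]
clock 0.7 [110. 167.] [0.592 0.397 0.05 ]
clay_bowl 0.6 [112. 238.] [0.417 0.392 0.03 ]
clay_bowl 0.57 [311. 165.] [ 0.611 -0.096  0.03 ]
test_ring 0.72 [425. 238.] [ 0.436 -0.384  0.01 ]
```

View pics/top0.png

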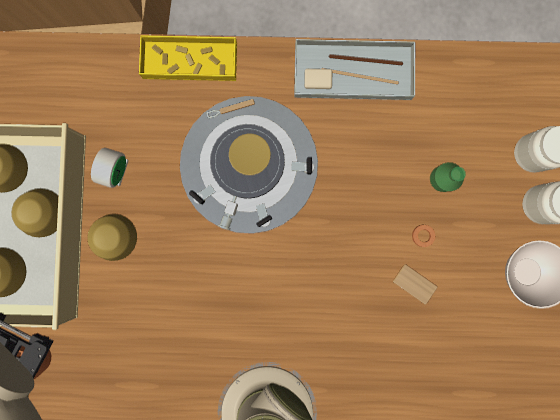

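View pics/scene0.png

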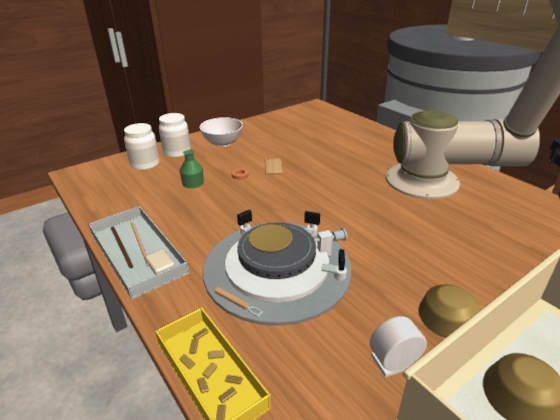

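The top view shows the knobs at about (310,166), (264,221) and (196,198), with the plunger at (228,215). The scene view agrees. I'll fit the wing boxes to the dark pixels in both views.

```bash
cat > fit.py <<'E'
from h import *
from scipy.optimize import minimize
from scipy.spatial.transform import Rotation as R
def dark(cam,f,P,r=16):
    u=proj(cam,P);v=f.max(2).astype(float);S=8
    x0,y0=(u-r).astype(int);c=v[y0:y0+2*r,x0:x0+2*r]
    return (x0,y0),c
def poly(cam,x,y,a):
    cs,s=np.cos(a),np.sin(a);pts=[]
    for l in(-.02,.02):
        for w in(-.006,.006):
            for z in(.046,.078): pts.append(proj(cam,[x+cs*l-s*w,y+s*l+cs*w,z]))
    return np.array(pts)
def soft(cam,x,y,a,o,n):
    S=8;p=(poly(cam,x,y,a)-o+.5)*S
    m=np.zeros((n*S,n*S),np.uint8);cv2.fillConvexPoly(m,cv2.convexHull(np.round(p*16).astype(np.int32)),1,shift=4)
    return cv2.resize(m.astype(np.float32),(n,n),interpolation=cv2.INTER_AREA)
def fit(frames,g,angs,r=16):
    D={}
    for c in frames:
        o,v=dark(c,frames[c],[g[0],g[1],.062],r);D[c]=(o,np.clip((95-v)/60,0,1))
    def cost(q):
        return sum(((soft(c,q[0],q[1],q[2],np.array(o),2*r)-d)**2).sum() for c,(o,d) in D.items())
    best=min((minimize(cost,[g[0],g[1],a],method="Nelder-Mead",options=dict(initial_simplex=np.array([[g[0],g[1],a],[g[0]+.006,g[1],a],[g[0],g[1]+.006,a],[g[0],g[1],a+.3]]))) for a in angs),key=lambda k:k.fun)
    return best.x,best.fun,sum(d.sum() for _,d in D.values())
E
python3 - <<'E'
from fit import *
F={c:manip.grab_frame(c) for c in("top","scene")}
res={}
for n,uv in(("left",(196,198)),("mid",(264,221)),("right",(310,166))):
    g=ray("top",uv,.065)
    for cs in(("top",),("scene",),("top","scene")):
        x,f,s=fit({c:F[c] for c in cs},g,np.arange(0,3.1,.4),13);print(n,cs,x[:2].round(4),np.degrees(x[2]).round(1)%180,round(f,1),round(s,1))
    res[n]=x[:2]
# divider from 3 knobs
A=np.array([[np.cos(t),np.sin(t)] for t in np.radians([180-70,180,180+70])])*.15
B=np.array([res["left"],res["mid"],res["right"]])
print("note left is +y when front=-x: angles",)
A=np.array([[-.15*np.cos(t),.15*np.sin(t)] for t in np.radians([70,0,-70])])
ca,cb=A.mean(0),B.mean(0);H=(A-ca).T@(B-cb);th=np.arctan2(H[0,1]-H[1,0],H[0,0]+H[1,1])
Rm=np.array([[np.cos(th),-np.sin(th)],[np.sin(th),np.cos(th)]]);t=cb-Rm@ca
print("divider",t.round(4),np.degrees(th).round(1),"resid mm",((A@Rm.T+t-B)*1000).round(1).tolist())
for d in manip.spot_in("dish","top")[:1]:print(ray("top",d["xy"],.09))
p=manip.spot_in("pull_grip","top")[:1]+manip.spot_in("pull_grip","scene")[:1];print(p)
for r in(.15,.18,.2):
  q=Rm@np.array([-r*np.cos(.611),r*np.sin(.611)])+t;print(r,q.round(4),proj("top",[*q,.06]).round(1),proj("scene",[*q,.06]).round(1))
d=Rm@np.array([-np.cos(.611),np.sin(.611)]);print("pull dir deg",np.degrees(np.arctan2(d[1],d[0])))
for c,(x,y) in(("top",(180,130)),("scene",(215,195))):
    o=F[c][y:y+120,x:x+160,::-1];cv2.imwrite(f"pics/{c}1.png",cv2.resize(o,(800,600),interpolation=cv2.INTER_CUBIC))
E
```

```text
Traceback (most recent call last):
  File "fit.py", line 24, in fit
    best=min((minimize(cost,[g[0],g[1],a],method="Nelder-Mead",options=dict(initial_simplex=np.array([[g[0],g[1],a],[g[0]+.006,g[1],a],[g[0],g[1]+.006,a],[g[0],g[1],a+.3]]))) for a in angs),key=lambda k:k.fun)
  File "fit.py", line 24, in <genexpr>
    best=min((minimize(cost,[g[0],g[1],a],method="Nelder-Mead",options=dict(initial_simplex=np.array([[g[0],g[1],a],[g[0]+.006,g[1],a],[g[0],g[1]+.006,a],[g[0],g[1],a+.3]]))) for a in angs),key=lambda k:k.fun)
              ~~~~~~~~^^^^^^^^^^^^^^^^^^^^^^^^^^^^^^^^^^^^^^^^^^^^^^^^^^^^^^^^^^^^^^^^^^^^^^^^^^^^^^^^^^^^^^^^^^^^^^^^^^^^^^^^^^^^^^^^^^^^^^^^^^^^^^^^^^^^^^^^^^^^^^^^^^^^^^^^
  File "fit.py", line 23, in cost
    return sum(((soft(c,q[0],q[1],q[2],np.array(o),2*r)-d)**2).sum() for c,(o,d) in D.items())
  File "fit.py", line 23, in <genexpr>
    return sum(((soft(c,q[0],q[1],q[2],np.array(o),2*r)-d)**2).sum() for c,(o,d) in D.items())
                 ~~~~^^^^^^^^^^^^^^^^^^^^^^^^^^^^^^^^^^
  File "fit.py", line 15, in soft
    S=8;p=(poly(cam,x,y,a)-o+.5)*S
           ~~~~^^^^^^^^^^^
  File "fit.py", line 12, in poly
    for z in(.046,.078): pts.append(proj(cam,[x+cs*l-s*w,y+s*l+cs*w,z]))
                                    ~~~~^^^^^^^^^^^^^^^^^^^^^^^^^^^^^^^
  File "h.py", line 8, in proj
    p=manip.camera_params(cam);K=np.array(p["camera_matrix"]);T=np.array(p["camera_from_world"])
ValueError: time passes only in moves, steps and waits
```

```bash
sed -i 's/manip.camera_params(cam)/CP(cam)/; ' h.py; sed -i '2a import functools\n@functools.cache\ndef CP(c): return manip.camera_params(c)' h.py
cat > m.py <<'E'
from fit import *
F={c:manip.grab_frame(c) for c in("top","scene")}
res={}
for n,uv in(("left",(196,198)),("mid",(264,221)),("right",(310,166))):
    g=ray("top",uv,.065)
    for cs in(("top",),("scene",),("top","scene")):
        x,f,s=fit({c:F[c] for c in cs},g,np.arange(0,3.1,.4),13);print(n,cs,x[:2].round(4),np.degrees(x[2]).round(1)%180,round(f,1),round(s,1))
    res[n]=x[:2]
B=np.array([res["left"],res["mid"],res["right"]])
A=np.array([[-.15*np.cos(t),.15*np.sin(t)] for t in np.radians([70,0,-70])])
ca,cb=A.mean(0),B.mean(0);H=(A-ca).T@(B-cb);th=np.arctan2(H[0,1]-H[1,0],H[0,0]+H[1,1])
Rm=np.array([[np.cos(th),-np.sin(th)],[np.sin(th),np.cos(th)]]);t=cb-Rm@ca
print("divider",t.round(4),np.degrees(th).round(1),"resid mm",((A@Rm.T+t-B)*1000).round(1).tolist())
p=manip.spot_in("pull_grip","top")[:1]+manip.spot_in("pull_grip","scene")[:1];print(p)
for r in(.15,.17,.18,.2):
  q=Rm@np.array([-r*np.cos(.611),r*np.sin(.611)])+t;print(r,q.round(4),proj("top",[*q,.06]).round(1),proj("scene",[*q,.06]).round(1))
d=Rm@np.array([-np.cos(.611),np.sin(.611)]);print("pull dir deg",np.degrees(np.arctan2(d[1],d[0])))
for c,(x,y) in(("top",(180,130)),("scene",(215,195))):
    o=F[c][y:y+120,x:x+160,::-1];cv2.imwrite(f"pics/{c}1.png",cv2.resize(o,(800,600),interpolation=cv2.INTER_CUBIC))
E
python3 m.py
```

```text
left ('top',) [0.5224 0.1803] 52.30000000000001 15.6 72.9
left ('scene',) [0.5286 0.1844] 45.1 14.6 106.4
left ('top', 'scene') [0.5228 0.179 ] 46.400000000000006 44.4 179.3
mid ('top',) [0.4694 0.017 ] 123.8 13.5 63.5
mid ('scene',) [0.4722 0.0169] 140.0 34.2 161.5
mid ('top', 'scene') [0.4699 0.0164] 125.1 56.7 225.0
right ('top',) [ 0.6056 -0.0885] 0.9000000000000057 12.1 75.8
right ('scene',) [ 0.6081 -0.088 ] 19.6 29.1 147.9
right ('top', 'scene') [ 0.6059 -0.0887] 1.2 55.9 223.6
divider [0.6133 0.0605] 17.2 resid mm [[-0.2, 1.0], [0.1, -0.3], [0.1, -0.7]]
[{'xy': [226.3, 221.4], 'score': 0.68}, {'xy': [337.3, 233.5], 'score': 0.65}]
0.15 [0.4705 0.1064] [226.8 219.2] [336.4 234.9]
0.17 [0.4515 0.1125] [224.  227.1] [344.  233.2]
0.18 [0.442  0.1156] [222.6 231. ] [347.8 232.4]
0.2 [0.4229 0.1217] [219.9 238.9] [355.2 230.7]
pull dir deg 162.18123471625015
```

View pics/top1.png

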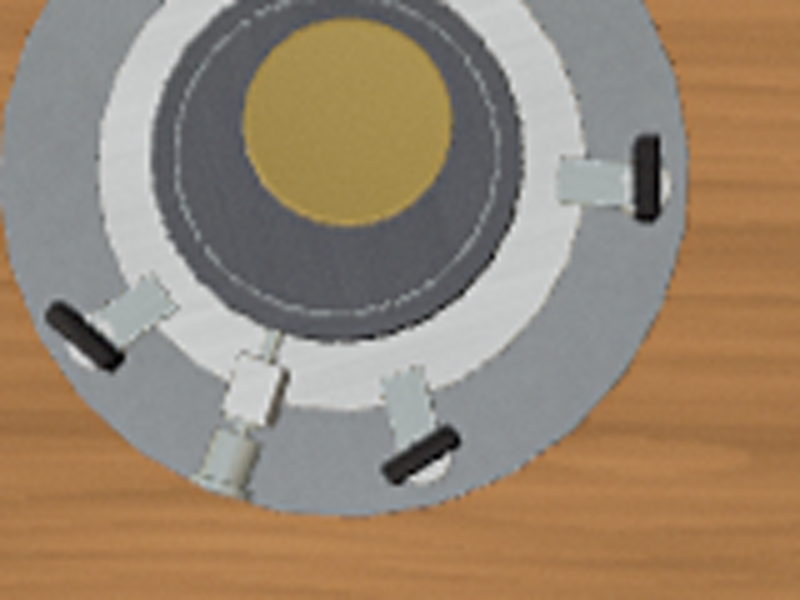

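View pics/scene1.png

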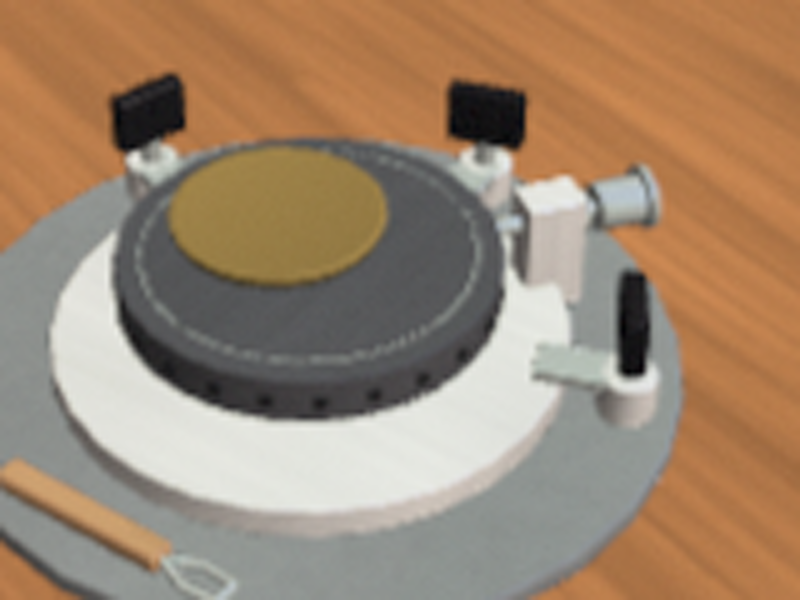

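Fits and pictures agree, with 1 mm residual. At tight the wings sit tangential, so the left is at about 50°, mid about 121° and right about 1°. Opening the fingers only partly keeps them clear of the wheel head.

```bash
cat > go.py <<'E'
# how far to go: python3 go.py x y z wingangle -> yaw turn (deg), shift in tool axes after the turn, units
import sys
from h import *
o=manip.get_obs();Rm=np.array(o["eef_rot"]);p=np.array(o["eef_pos"]);j=np.array(o["joint_positions"])
x,y,z,a=map(float,sys.argv[1:5])
yaw=np.degrees(np.arctan2(Rm[1,0],Rm[0,0]))
print("t",o["t"],"pos",p.round(4),"yaw",yaw.round(2),"z axis",Rm[:,2].round(4),"j",j.round(1),"w",o["width"])
j1=np.degrees(np.arctan2(y,x))
for k in(-1,0,1):
    d=(a-yaw+90)%180-90+180*k
    print("turn world %.1f -> tool z units %.2f; j6 about %.0f or %.0f"%(d,-d/5,j[5]-(d-(j1-j[0])),j[5]+(d-(j1-j[0]))))
D=np.array([x,y,z])-p
print("shift now (tool axes, 40mm units)",(Rm.T@D/.04).round(3))
Ra=lambda a:np.array([[np.cos(a),np.sin(a),0],[np.sin(a),-np.cos(a),0],[0,0,-1]])
for b in(a,a+180): print("shift after turn to",b,(Ra(np.radians(b)).T@D/.04).round(3))
E
python3 go.py 0.5225 0.1795 0.17 50
```

```text
t 0.95 pos [0.2371 0.4962 0.3027] yaw 154.46 z axis [-0. -0. -1.] j [ 52.1  21.8  74.3   0.   83.9 -12.3] w 0.08852565432696473
turn world -104.5 -> tool z units 20.89; j6 about 59 or -84
turn world 75.5 -> tool z units -15.11; j6 about -121 or 96
turn world 255.5 -> tool z units -51.11; j6 about -301 or 276
shift now (tool axes, 40mm units) [-9.851 -4.069  3.318]
shift after turn to 50.0 [-1.48  10.555  3.319]
shift after turn to 230.0 [  1.48  -10.555   3.319]
```

```bash
python3 -m jog '{"dr":[[0,0,0],[0,0,0],[0,0,0],[0,0,0],[0,0,0],[0,0,0],[0,0,0],[0,0,0],[0,0,0],[0,0,0],[0,0,0]],"linear":[[-0.985,-0.407,0.1],[-0.985,-0.407,0.1],[-0.985,-0.407,0.1],[-0.985,-0.407,0.1],[-0.985,-0.407,0.1],[-0.985,-0.407,0.1],[-0.985,-0.407,0.1],[-0.985,-0.407,0.1],[-0.985,-0.407,0.1],[-0.985,-0.407,0.1],[0,0,0]],"fingers":[-0.2,-0.2,-0.2,-0.2,-0.2,-0.2,-0.2,-0.2,-0.2,-0.2,-0.2]}' 40
python3 -m jog '{"dr":[[0,0,1],[0,0,1],[0,0,1],[0,0,1],[0,0,1],[0,0,1],[0,0,1],[0,0,1],[0,0,1],[0,0,1],[0,0,1]],"linear":[[0,0,0],[0,0,0],[0,0,0],[0,0,0],[0,0,0],[0,0,0],[0,0,0],[0,0,0],[0,0,0],[0,0,0],[0,0,0]],"fingers":[-0.2,-0.2,-0.2,-0.2,-0.2,-0.2,-0.2,-0.2,-0.2,-0.2,-0.2]}'
python3 -m jog '{"dr":[[0,0,1],[0,0,1],[0,0,1],[0,0,1],[0,0,1],[0,0,1],[0,0,1],[0,0,1],[0,0,1],[0,0,0.9],[0,0,0]],"linear":[[0,0,0],[0,0,0],[0,0,0],[0,0,0],[0,0,0],[0,0,0],[0,0,0],[0,0,0],[0,0,0],[0,0,0],[0,0,0]],"fingers":[-0.2,-0.2,-0.2,-0.2,-0.2,-0.2,-0.2,-0.2,-0.2,-0.2,-0.2]}'
python3 go.py 0.5225 0.1795 0.110 50
```

```text
t: 1.87
eef_pos: [0.5186, 0.183, 0.2627]
eef_rot: [[-0.9, 0.436, 0.0], [0.436, 0.9, -0.001], [-0.001, -0.001, -1.0]]
force: [-0.5, -0.5, -0.3]
width: 0.0355
gripper_force: 0.0
t: 2.78
eef_pos: [0.5146, 0.1882, 0.2639]
eef_rot: [[-0.16, 0.987, 0.0], [0.987, 0.16, 0.0], [0.0, 0.0, -1.0]]
force: [0.4, 0.5, -1.0]
width: 0.0349
gripper_force: 0.0
t: 3.7
eef_pos: [0.5146, 0.1882, 0.2639]
eef_rot: [[0.645, 0.764, 0.0], [0.764, -0.645, 0.0], [0.0, -0.0, -1.0]]
force: [-0.3, -0.1, 0.2]
width: 0.0352
gripper_force: 0.0
t 3.7 pos [0.5146 0.1882 0.2639] yaw 49.81 z axis [ 0.e+00  1.e-04 -1.e+00] j [ 7.7 23.4 78.5  0.  78.1 47.9] w 0.035237821218182266
turn world -179.8 -> tool z units 35.96; j6 about 239 or -143
turn world 0.2 -> tool z units -0.04; j6 about 59 or 37
turn world 180.2 -> tool z units -36.04; j6 about -121 or 217
shift now (tool axes, 40mm units) [-0.039  0.291  3.847]
shift after turn to 50.0 [-0.04   0.29   3.847]
shift after turn to 230.0 [ 0.04  -0.29   3.847]
```

```bash
python3 -m jog '{"dr":[[0,0,0],[0,0,0],[0,0,0],[0,0,0],[0,0,0],[0,0,0],[0,0,0],[0,0,0]],"linear":[[-0.04,0.29,0.5],[0,0,0.6],[0,0,0.6],[0,0,0.6],[0,0,0.6],[0,0,0.5],[0,0,0.447],[0,0,0]],"fingers":[-0.2,-0.2,-0.2,-0.2,-0.2,-0.2,-0.2,-0.2]}'
python3 -m jog '{"dr":[[0,0,0],[0,0,0],[0,0,0],[0,0,0],[0,0,0]],"linear":[[0,0,0],[0,0,0],[0,0,0],[0,0,0],[0,0,0]],"fingers":[-1,-1,-1,-1,-1]}' 40
python3 - <<'E'
from h import *
o=manip.get_obs();print(o["wrist_torque"],o["force"],o["width"])
f=manip.grab_frame("scene")[190:300,250:400,::-1];cv2.imwrite("pics/s2.png",cv2.resize(f,(750,550),interpolation=cv2.INTER_CUBIC))
E
```

```text
t: 4.37
eef_pos: [0.5213, 0.1792, 0.107]
eef_rot: [[0.642, 0.767, -0.006], [0.767, -0.642, -0.001], [-0.004, -0.004, -1.0]]
force: [-0.3, 0.1, -0.9]
width: 0.0353
gripper_force: 0.0
t: 4.78
eef_pos: [0.523, 0.1794, 0.1111]
eef_rot: [[0.643, 0.766, 0.002], [0.766, -0.643, 0.0], [0.002, 0.001, -1.0]]
force: [-0.7, 0.1, 5.8]
width: 0.0119
gripper_force: 40.0
[0.01587854 0.26991797 0.01282812] [-0.66411438  0.14543878  5.84183069] 0.011905506845903177
```

View pics/s2.png

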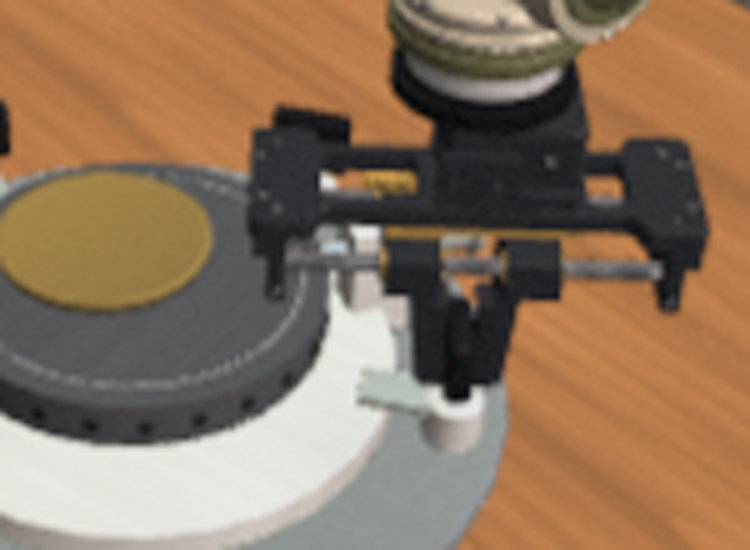

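The wing is gripped squarely (11.9 mm opening) between the fingers on the left knob. I'll turn it.

```bash
python3 -m jog '{"dr":[[0,0,-1],[0,0,-1],[0,0,-1],[0,0,-1],[0,0,-1],[0,0,-1],[0,0,-1],[0,0,-1],[0,0,-1],[0,0,-1],[0,0,-1],[0,0,0]],"linear":[[0,0,0],[0,0,0],[0,0,0],[0,0,0],[0,0,0],[0,0,0],[0,0,0],[0,0,0],[0,0,0],[0,0,0],[0,0,0],[0,0,0]],"fingers":[-1,-1,-1,-1,-1,-1,-1,-1,-1,-1,-1,-1]}'
python3 -c "
from h import *
o=manip.get_obs();print(o['wrist_torque'],np.degrees(np.arctan2(o['eef_rot'][1][0],o['eef_rot'][0][0])))"
python3 -m jog '{"dr":[[0,0,-1],[0,0,-0.6],[0,0,0]],"linear":[[0,0,0],[0,0,0],[0,0,0]],"fingers":[-1,-1,-1]}'
python3 -c "
from h import *
o=manip.get_obs();print(o['wrist_torque'],np.degrees(np.arctan2(o['eef_rot'][1][0],o['eef_rot'][0][0])))"
```

```text
t: 5.83
eef_pos: [0.5244, 0.1791, 0.1111]
eef_rot: [[-0.262, 0.965, 0.006], [0.965, 0.263, 0.0], [-0.001, 0.005, -1.0]]
force: [5.0, -1.3, 1.4]
width: 0.0118
gripper_force: 40.0
[-0.27113221 -0.75216514  0.05919142] 105.21842171303079
t: 6.08
eef_pos: [0.5245, 0.1792, 0.1111]
eef_rot: [[-0.393, 0.92, 0.006], [0.92, 0.393, 0.0], [-0.002, 0.006, -1.0]]
force: [7.5, -1.0, 1.2]
width: 0.0118
gripper_force: 40.0
[-0.07991463 -0.83317257  0.01674683] 113.1201293411128
```

```bash
q(){ python3 -c "
from h import *
o=manip.get_obs();print(o['wrist_torque'],np.degrees(np.arctan2(o['eef_rot'][1][0],o['eef_rot'][0][0])))"; }
python3 -m jog '{"dr":[[0,0,-0.6],[0,0,0]],"linear":[[0.0,0,0],[0,0,0]],"fingers":[-1,-1]}' |grep -E "force|pos"; q
python3 -m jog '{"dr":[[0,0,-0.6],[0,0,0]],"linear":[[0.0,0,0],[0,0,0]],"fingers":[-1,-1]}' |grep -E "force|pos"; q
python3 -m jog '{"dr":[[0,0,-0.6],[0,0,0]],"linear":[[0.0,0,0],[0,0,0]],"fingers":[-1,-1]}' |grep -E "force|pos"; q
```

```text
eef_pos: [0.5246, 0.1792, 0.1111]
force: [7.0, -1.5, 1.2]
gripper_force: 40.0
[-0.12623299 -1.00950135  0.01469955] 116.09029528597245
eef_pos: [0.5247, 0.1792, 0.1111]
force: [6.9, -0.7, 0.4]
gripper_force: 40.0
[-0.04551783 -0.97086244 -0.53887996] 119.03420789934646
eef_pos: [0.5247, 0.1792, 0.1112]
force: [6.9, -0.1, 1.2]
gripper_force: 40.0
[-0.08506416 -0.97434531 -0.85982519] 121.98126261554668
```

The end stop is at about 117.4° as predicted (torque rises sharply). Now release, lift, and go to the mid knob; the yaw already matches.

```bash
python3 -m jog '{"dr":[[0,0,0],[0,0,0],[0,0,0],[0,0,0],[0,0,0],[0,0,0],[0,0,0],[0,0,0],[0,0,0]],"linear":[[0,0,0],[0,0,0],[0,0,0],[0,0,0],[0,0,-0.5],[0,0,-0.6],[0,0,-0.6],[0,0,-0.4],[0,0,0]],"fingers":[-0.2,-0.2,-0.2,-0.2,-0.2,-0.2,-0.2,-0.2,-0.2]}'
python3 - <<'E'
from fit import *
F={c:manip.grab_frame(c) for c in("top","scene")}
f=F["scene"][190:300,250:400,::-1];cv2.imwrite("pics/s3.png",cv2.resize(f,(750,550),interpolation=cv2.INTER_CUBIC))
E
python3 go.py 0.4695 0.0168 0.111 121
```

```text
t: 7.33
eef_pos: [0.5234, 0.1795, 0.197]
eef_rot: [[-0.53, 0.848, 0.006], [0.848, 0.53, 0.001], [-0.002, 0.005, -1.0]]
force: [0.6, 0.5, -0.2]
width: 0.0351
gripper_force: 0.0
t 7.4333 pos [0.5223 0.1793 0.1937] yaw 121.97 z axis [-1.e-04 -0.e+00 -1.e+00] j [  6.7  27.9  83.7  -0.   68.4 -25.3] w 0.03540527858220413
turn world -181.0 -> tool z units 36.19; j6 about 151 or -202
turn world -1.0 -> tool z units 0.19; j6 about -29 or -22
turn world 179.0 -> tool z units -35.81; j6 about -209 or 158
shift now (tool axes, 40mm units) [-2.747 -3.271  2.067]
shift after turn to 121.0 [-2.802 -3.224  2.067]
shift after turn to 301.0 [2.802 3.224 2.067]
```

View pics/s3.png

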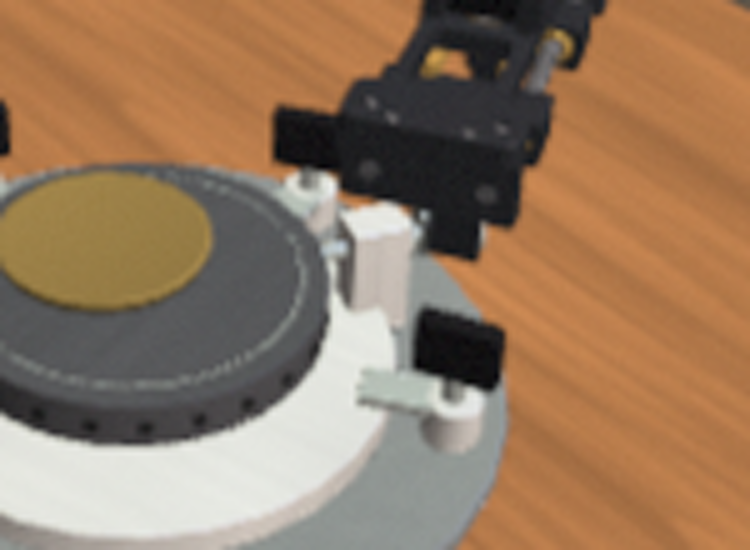

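The left knob now stands open (about (455,345) in the crop). On to the mid knob.

```bash
python3 -m jog '{"dr":[[0,0,0.2],[0,0,0],[0,0,0],[0,0,0],[0,0,0],[0,0,0],[0,0,0],[0,0,0],[0,0,0],[0,0,0]],"linear":[[-0.7,-0.8,0],[-0.7,-0.8,0],[-0.7,-0.8,0],[-0.7,-0.8,0],[0,0,0],[0,0,0.6],[0,0,0.6],[0,0,0.5],[0,0,0.36],[0,0,0]],"fingers":[-0.2,-0.2,-0.2,-0.2,-0.2,-0.2,-0.2,-0.2,-0.2,-0.2]}'
python3 -m jog '{"dr":[[0,0,0],[0,0,0],[0,0,0],[0,0,0],[0,0,0]],"linear":[[0,0,0],[0,0,0],[0,0,0],[0,0,0],[0,0,0]],"fingers":[-1,-1,-1,-1,-1]}' 40
python3 go.py 0.4705 0.0168 0.111 121 | head -1
python3 -c "
from h import *
o=manip.get_obs();print(o['wrist_torque'])"
```

```text
t: 8.27
eef_pos: [0.4706, 0.0209, 0.1082]
eef_rot: [[-0.514, 0.858, -0.007], [0.858, 0.514, 0.002], [0.005, -0.005, -1.0]]
force: [0.2, -0.0, -0.6]
width: 0.0354
gripper_force: 0.0
t: 8.68
eef_pos: [0.4704, 0.0198, 0.1121]
eef_rot: [[-0.515, 0.857, -0.005], [0.857, 0.515, -0.002], [0.001, -0.005, -1.0]]
force: [-11.4, -9.3, 6.4]
width: 0.0115
gripper_force: 40.0
t 8.6833 pos [0.4704 0.0198 0.1121] yaw 121.02 z axis [-0.0046 -0.0019 -1.    ] j [-12.   28.3 101.8  -0.2  50.1 -42.9] w 0.011485612821412939
[-1.64704091  1.83370793 -0.08513053]
```

```bash
python3 -m jog '{"dr":[[0,0,0],[0,0,0],[0,0,0],[0,0,0],[0,0,0],[0,0,0],[0,0,0],[0,0,0]],"linear":[[0,0,0],[0,0,0],[-0.08,-0.06,0],[0,0,0],[0,0,0],[0,0,0],[0,0,0],[0,0,0]],"fingers":[-0.4,-0.4,-0.4,-0.4,-1,-1,-1,-1]}' 40
python3 -c "
from h import *
o=manip.get_obs();print(o['wrist_torque'])"
```

```text
t: 9.35
eef_pos: [0.4718, 0.0164, 0.1116]
eef_rot: [[-0.514, 0.858, -0.0], [0.858, 0.514, -0.0], [-0.0, -0.0, -1.0]]
force: [-1.5, -1.0, 1.3]
width: 0.0119
gripper_force: 40.0
[-0.1684669   0.11235731 -0.00234749]
```

Clean grip. Expected stop is about 107.2+80.2 = 187.5°, and the yaw is 121°, so the turn is about 67° plus 3° to press on the stop.

```bash
q(){ python3 -c "
from h import *
o=manip.get_obs();print(o['wrist_torque'],np.degrees(np.arctan2(o['eef_rot'][1][0],o['eef_rot'][0][0])))"; }
python3 -m jog '{"dr":[[0,0,-1],[0,0,-1],[0,0,-1],[0,0,-1],[0,0,-1],[0,0,-1],[0,0,-1],[0,0,-1],[0,0,-1],[0,0,-1],[0,0,-1],[0,0,0]],"linear":[[0,0,0],[0,0,0],[0,0,0],[0,0,0],[0,0,0],[0,0,0],[0,0,0],[0,0,0],[0,0,0],[0,0,0],[0,0,0],[0,0,0]],"fingers":[-1,-1,-1,-1,-1,-1,-1,-1,-1,-1,-1,-1]}' |grep -E "force|pos"; q
python3 -m jog '{"dr":[[0,0,-1],[0,0,-0.8],[0,0,0]],"linear":[[0,0,0],[0,0,0],[0,0,0]],"fingers":[-1,-1,-1]}'|grep -E "force|pos"; q
python3 -m jog '{"dr":[[0,0,-0.6],[0,0,0]],"linear":[[0.0,0,0],[0,0,0]],"fingers":[-1,-1]}' |grep -E "force|pos"; q
python3 -m jog '{"dr":[[0,0,-0.6],[0,0,0]],"linear":[[0.0,0,0],[0,0,0]],"fingers":[-1,-1]}' |grep -E "force|pos"; q
```

```text
eef_pos: [0.4721, 0.0169, 0.1116]
force: [2.8, 5.6, 0.6]
gripper_force: 40.0
[ 0.81852593 -0.32982722  0.11154235] 176.1267344507024
eef_pos: [0.4721, 0.017, 0.1116]
force: [2.8, 5.3, -0.3]
gripper_force: 40.0
[ 1.01275716 -0.31590798  0.06209988] -175.0136005644561
eef_pos: [0.4721, 0.017, 0.1116]
force: [2.1, 5.5, 1.0]
gripper_force: 40.0
[ 1.07783935 -0.31611188 -0.1512985 ] -172.11587268719418
eef_pos: [0.4721, 0.017, 0.1116]
force: [1.7, 6.0, 1.3]
gripper_force: 40.0
[ 0.95263194 -0.32680502 -0.72287098] -169.19201724313675
```

```bash
python3 -m jog '{"dr":[[0,0,0],[0,0,0],[0,0,0],[0,0,0],[0,0,0],[0,0,0],[0,0,0],[0,0,0],[0,0,0],[0,0,1],[0,0,1],[0,0,1]],"linear":[[0,0,0],[0,0,0],[0,0,0],[0,0,0],[0,0,-0.5],[0,0,-0.6],[0,0,-0.6],[0,0,-0.4],[0,0,0],[0,0,0],[0,0,0],[0,0,0]],"fingers":[-0.2,-0.2,-0.2,-0.2,-0.2,-0.2,-0.2,-0.2,-0.2,-0.2,-0.2,-0.2]}' | head -2
python3 -m jog '{"dr":[[0,0,1],[0,0,1],[0,0,1],[0,0,1],[0,0,1],[0,0,1],[0,0,1],[0,0,1],[0,0,1],[0,0,1],[0,0,1],[0,0,1]],"linear":[[0,0,0],[0,0,0],[0,0,0],[0,0,0],[0,0,0],[0,0,0],[0,0,0],[0,0,0],[0,0,0],[0,0,0],[0,0,0],[0,0,0]],"fingers":[-0.2,-0.2,-0.2,-0.2,-0.2,-0.2,-0.2,-0.2,-0.2,-0.2,-0.2,-0.2]}' | head -1
python3 -m jog '{"dr":[[0,0,1],[0,0,1],[0,0,1],[0,0,1],[0,0,1],[0,0,1],[0,0,1],[0,0,1],[0,0,1],[0,0,1],[0,0,1],[0,0,1]],"linear":[[0,0,0],[0,0,0],[0,0,0],[0,0,0],[0,0,0],[0,0,0],[0,0,0],[0,0,0],[0,0,0],[0,0,0],[0,0,0],[0,0,0]],"fingers":[-0.2,-0.2,-0.2,-0.2,-0.2,-0.2,-0.2,-0.2,-0.2,-0.2,-0.2,-0.2]}' | head -1
python3 -m jog '{"dr":[[0,0,1],[0,0,1],[0,0,1],[0,0,1],[0,0,1],[0,0,1],[0,0,1],[0,0,1],[0,0,1],[0,0,1],[0,0,1],[0,0,0]],"linear":[[0,0,0],[0,0,0],[0,0,0],[0,0,0],[0,0,0],[0,0,0],[0,0,0],[0,0,0],[0,0,0],[0,0,0],[0,0,0],[0,0,0]],"fingers":[-0.2,-0.2,-0.2,-0.2,-0.2,-0.2,-0.2,-0.2,-0.2,-0.2,-0.2,-0.2]}' | head -1
python3 go.py 0.607 -0.0885 0.111 1
```

```text
t: 11.93
eef_pos: [0.4715, 0.0164, 0.1947]
t: 12.93
t: 13.93
t: 14.93
t 14.9333 pos [0.4715 0.0164 0.1946] yaw 0.75 z axis [-1.6e-03  2.0e-04 -1.0e+00] j [-12.4  20.9  96.1  -0.   63.1  76.8] w 0.0356102456466939
turn world -179.7 -> tool z units 35.95; j6 about 261 or -107
turn world 0.3 -> tool z units -0.05; j6 about 81 or 73
turn world 180.3 -> tool z units -36.05; j6 about -99 or 253
shift now (tool axes, 40mm units) [3.357 2.667 2.084]
shift after turn to 1.0 [3.342 2.681 2.09 ]
shift after turn to 181.0 [-3.342 -2.681  2.09 ]
```

```bash
python3 -m jog '{"dr":[[0,0,0],[0,0,0],[0,0,0],[0,0,0],[0,0,0],[0,0,0],[0,0,0]],"linear":[[0.6,0.5,0],[0.7,0.55,0],[0.7,0.55,0],[0.7,0.55,0],[0.65,0.53,0],[0,0,0],[0,0,0]],"fingers":[-0.2,-0.2,-0.2,-0.2,-0.2,-0.2,-0.2]}' | head -2
python3 go.py 0.607 -0.0885 0.111 1
```

```text
t: 15.52
eef_pos: [0.6078, -0.0894, 0.194]
t 15.5167 pos [ 0.6078 -0.0894  0.194 ] yaw 1.0 z axis [-1.7e-03  5.0e-04 -1.0e+00] j [-19.4  33.5  73.   -0.   73.6  69.6] w 0.03524059945615612
turn world -180.0 -> tool z units 36.00; j6 about 261 or -121
turn world -0.0 -> tool z units 0.00; j6 about 81 or 59
turn world 180.0 -> tool z units -36.00; j6 about -99 or 239
shift now (tool axes, 40mm units) [-0.017 -0.022  2.074]
shift after turn to 1.0 [-0.021 -0.023  2.074]
shift after turn to 181.0 [0.021 0.023 2.074]
```

```bash
q(){ python3 -c "
from h import *
o=manip.get_obs();print(o['wrist_torque'],np.degrees(np.arctan2(o['eef_rot'][1][0],o['eef_rot'][0][0])))"; }
python3 -m jog '{"dr":[[0,0,0],[0,0,0],[0,0,0],[0,0,0],[0,0,0],[0,0,0],[0,0,0],[0,0,0],[0,0,0],[0,0,0]],"linear":[[-0.02,-0.02,0.5],[0,0,0.6],[0,0,0.6],[0,0,0.37],[0,0,0],[0,0,0],[0,0,0],[0,0,0],[0,0,0],[0,0,0]],"fingers":[-0.2,-0.2,-0.2,-0.2,-0.2,-1,-1,-1,-1,-1]}' 40; q
```

```text
t: 16.35
eef_pos: [0.607, -0.0885, 0.1141]
eef_rot: [[1.0, 0.017, 0.002], [0.017, -1.0, -0.002], [0.002, 0.002, -1.0]]
force: [-1.7, -4.5, 5.0]
width: 0.0119
gripper_force: 40.0
[-0.64226571  0.41193468  0.03537348] 0.9677647952709185
```

```bash
q(){ python3 -c "
from h import *
o=manip.get_obs();print(o['wrist_torque'],np.degrees(np.arctan2(o['eef_rot'][1][0],o['eef_rot'][0][0])))"; }
python3 -m jog '{"dr":[[0,0,-1],[0,0,-1],[0,0,-1],[0,0,-1],[0,0,-1],[0,0,-1],[0,0,-1],[0,0,-1],[0,0,-1],[0,0,-1],[0,0,-1],[0,0,-1]],"linear":[[0,0,0],[0,0,0],[0,0,0],[0,0,0],[0,0,0],[0,0,0],[0,0,0],[0,0,0],[0,0,0],[0,0,0],[0,0,0],[0,0,0]],"fingers":[-1,-1,-1,-1,-1,-1,-1,-1,-1,-1,-1,-1]}' |grep -E "force|pos"; q
python3 -m jog '{"dr":[[0,0,-1],[0,0,-1],[0,0,-1],[0,0,0]],"linear":[[0,0,0],[0,0,0],[0,0,0],[0,0,0]],"fingers":[-1,-1,-1,-1]}'|grep -E "force|pos"; q
python3 -m jog '{"dr":[[0,0,-0.6],[0,0,0]],"linear":[[0.0,0,0],[0,0,0]],"fingers":[-1,-1]}' |grep -E "force|pos"; q
python3 -m jog '{"dr":[[0,0,-0.6],[0,0,0]],"linear":[[0.0,0,0],[0,0,0]],"fingers":[-1,-1]}' |grep -E "force|pos"; q
```

```text
eef_pos: [0.6071, -0.0885, 0.1141]
force: [-1.3, -3.9, 5.2]
gripper_force: 40.0
[-0.62998259  0.40867386 -0.09535012] 61.19160520521199
eef_pos: [0.607, -0.0884, 0.1141]
force: [-1.4, -4.7, 4.4]
gripper_force: 40.0
[-0.69278901  0.45741729  0.03181064] 76.18243487253703
eef_pos: [0.6071, -0.0885, 0.1141]
force: [-2.4, -5.0, 5.8]
gripper_force: 40.0
[-0.71982461  0.47601648 -0.69798362] 78.97158567897336
eef_pos: [0.6071, -0.0884, 0.1141]
force: [-1.7, -3.9, 5.2]
gripper_force: 40.0
[-0.68245739  0.33711268 -0.87790931] 81.9327302682545
```

All three knobs are on their stops. Release, lift and turn, then check the knobs and the plunger.

```bash
python3 -m jog '{"dr":[[0,0,0],[0,0,0],[0,0,0],[0,0,0],[0,0,0],[0,0,0],[0,0,0],[0,0,0],[0,0,-1],[0,0,-1],[0,0,-1],[0,0,-1]],"linear":[[0,0,0],[0,0,0],[0,0,0],[0,0,0],[0,0,-0.5],[0,0,-0.8],[0,0,-0.9],[0,0,-0.6],[0,0,0],[0,0,0],[0,0,0],[0,0,0]],"fingers":[-0.2,-0.2,-0.2,-0.2,-0.2,-0.2,-0.2,-0.2,-0.2,-0.2,-0.2,-0.2]}' | head -2
python3 -m jog '{"dr":[[0,0,-1],[0,0,-1],[0,0,-1],[0,0,-1],[0,0,-1],[0,0,-1],[0,0,-1],[0,0,-1],[0,0,-1],[0,0,-1],[0,0,-1],[0,0,-1]],"linear":[[0,0,0],[0,0,0],[0,0,0],[0,0,0],[0,0,0],[0,0,0],[0,0,0],[0,0,0],[0,0,0],[0,0,0],[0,0,0],[0,0,0]],"fingers":[0.1,0.1,0.1,0.1,0.1,0.1,0.1,0.1,0.1,0.1,0.1,0.1]}' | head -1
python3 - <<'E'
from h import *
F={c:manip.grab_frame(c) for c in("top","scene")}
a=cv2.resize(F["top"][150:240,180:330,::-1],(750,450),interpolation=cv2.INTER_CUBIC);cv2.imwrite("pics/t4.png",a)
a=F["scene"][190:280,250:370,::-1];cv2.imwrite("pics/s4.png",cv2.resize(a,(800,600),interpolation=cv2.INTER_CUBIC))
for c in F:
    for d in manip.trace("pull_grip",c)[:1]:
        v,u=np.nonzero(d["region"]);print(c,d["score"],d["xy"],u.min(),u.max(),v.min(),v.max(),len(u))
t=np.array([.6145,.0605])
for r in(.14,.15,.16,.17):
  q=t+r*np.array([-.952,.306]);print(r,q.round(4),proj("top",[*q,.06]).round(1),proj("scene",[*q,.06]).round(1))
E
python3 go.py 0.466 0.108 0.2 162
```

```text
t: 19.02
eef_pos: [0.6067, -0.0875, 0.2247]
t: 20.02
top 0.61 [227.1, 222.2] 219 234 198 228 124
scene 0.64 [337.3, 233.8] 314 346 228 240 163
0.14 [0.4812 0.1033] [228.2 214.8] [332.2 235.9]
0.15 [0.4717 0.1064] [226.8 218.7] [336.1 235. ]
0.16 [0.4622 0.1095] [225.4 222.6] [339.9 234.2]
0.17 [0.4527 0.1125] [224.  226.6] [343.7 233.4]
t 20.2167 pos [ 0.6067 -0.0876  0.2246] yaw 161.8 z axis [-2.e-04  1.e-04 -1.e+00] j [-19.3  31.6  70.9   0.   77.5 -91.1] w 0.04866405734412985
turn world -179.8 -> tool z units 35.96; j6 about 121 or -303
turn world 0.2 -> tool z units -0.04; j6 about -59 or -123
turn world 180.2 -> tool z units -36.04; j6 about -239 or 57
shift now (tool axes, 40mm units) [4.869 3.546 0.617]
shift after turn to 162.0 [4.857 3.563 0.616]
shift after turn to 342.0 [-4.857 -3.563  0.616]
```

View pics/t4.png

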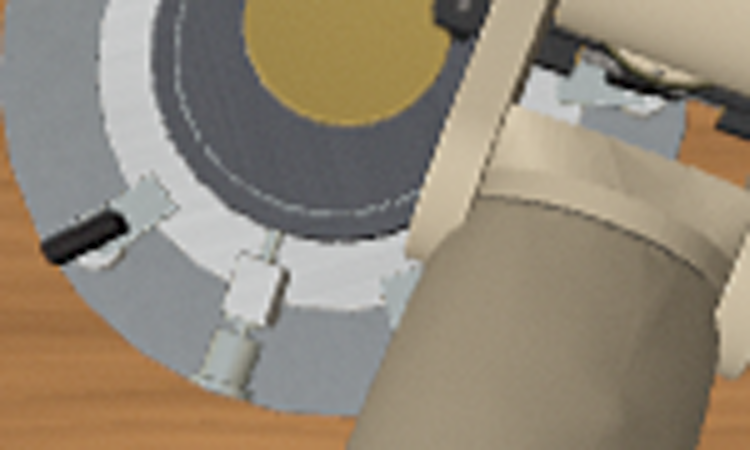

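View pics/s4.png

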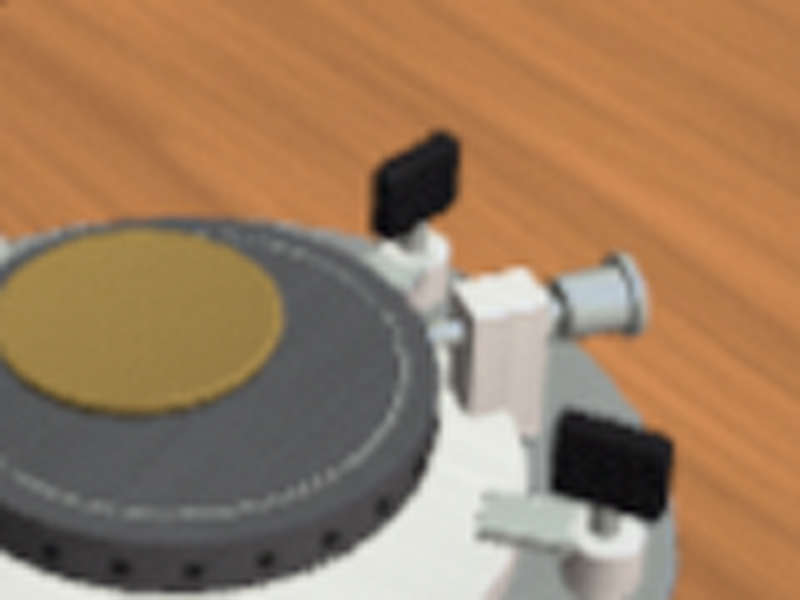

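Left and mid knobs show open. The barrel centre is at about (226.4,221.4) in the top view and (338.8,235) in the scene view, which is r≈157 mm, and the plunger is seated. Moving over it.

```bash
python3 -m jog '{"dr":[[0,0,0],[0,0,0],[0,0,0],[0,0,0],[0,0,0],[0,0,0],[0,0,0],[0,0,0],[0,0,0]],"linear":[[0.6,0.45,0.1],[0.7,0.5,0.1],[0.7,0.5,0.1],[0.7,0.5,0.1],[0.7,0.5,0.1],[0.7,0.5,0.1],[0.7,0.55,0],[0,0,0],[0,0,0]],"fingers":[0.1,0.1,0.1,0.1,0.1,0.1,0.1,0.1,0.1]}' | head -2
python3 go.py 0.465 0.1077 0.105 162.2
```

```text
t: 20.97
eef_pos: [0.4669, 0.106, 0.2011]
t 20.9667 pos [0.4669 0.106  0.2011] yaw 162.0 z axis [ 5.e-04 -1.e-04 -1.e+00] j [ -1.4  21.   94.6  -0.   64.4 -73.4] w 0.04844627865918561
turn world -179.8 -> tool z units 35.96; j6 about 121 or -268
turn world 0.2 -> tool z units -0.04; j6 about -59 or -88
turn world 180.2 -> tool z units -36.04; j6 about -239 or 92
shift now (tool axes, 40mm units) [0.061 0.026 2.402]
shift after turn to 162.2 [0.059 0.026 2.402]
shift after turn to 342.2 [-0.059 -0.026  2.402]
```

```bash
python3 -m jog '{"dr":[[0,0,0],[0,0,0],[0,0,0],[0,0,0],[0,0,0],[0,0,0],[0,0,0],[0,0,0],[0,0,0],[0,0,0],[0,0,0],[0,0,0]],"linear":[[0.06,0.025,0.5],[0,0,0.5],[0,0,0.5],[0,0,0.5],[0,0,0.4],[0,0,0],[0,0,0],[0,0,0],[0,0,0],[0,0,0],[0,0,0],[0,0,0]],"fingers":[0.1,0.1,0.1,0.1,0.1,0.1,0.1,-1,-1,-1,-1,-1]}' 40
python3 - <<'E'
from h import *
o=manip.get_obs();print(o["wrist_torque"])
a=manip.grab_frame("scene")[170:290,250:410,::-1];cv2.imwrite("pics/s5.png",cv2.resize(a,(800,600),interpolation=cv2.INTER_CUBIC))
E
```

```text
t: 21.97
eef_pos: [0.4666, 0.1085, 0.1056]
eef_rot: [[-0.95, 0.311, 0.004], [0.311, 0.95, 0.004], [-0.003, 0.006, -1.0]]
force: [5.2, 19.9, -1.8]
width: 0.0223
gripper_force: 39.8
[ 2.87861032 -0.71326211  0.04286449]
```

View pics/s5.png

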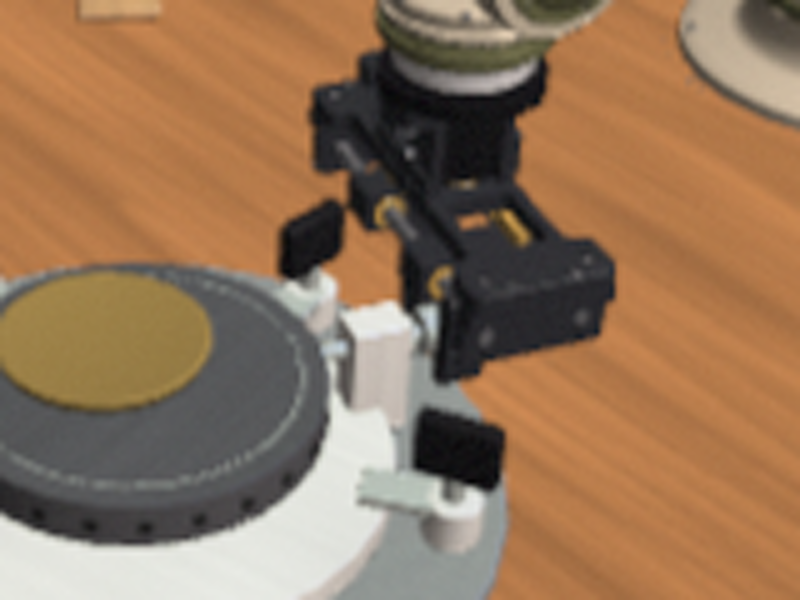

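```bash
python3 -m jog '{"dr":[[0,0,0],[0,0,0],[0,0,0]],"linear":[[0,0.08,0],[0,0,0],[0,0,0]],"fingers":[-1,-1,-1]}' 50
python3 -c "
from h import *
o=manip.get_obs();print(o['wrist_torque'])"
```

```text
t: 22.27
eef_pos: [0.4669, 0.1091, 0.1055]
eef_rot: [[-0.951, 0.309, 0.001], [0.309, 0.951, -0.002], [-0.002, -0.001, -1.0]]
force: [-2.0, -5.4, 3.7]
width: 0.0218
gripper_force: 49.2
[-0.59340589  0.01574716  0.09744649]
```

Centred. Now the pull, in steps.

```bash
python3 -m jog '{"dr":[[0,0,0],[0,0,0],[0,0,0],[0,0,0],[0,0,0],[0,0,0]],"linear":[[0.08,0,0],[0.08,0,0],[0.08,0,0],[0.08,0,0],[0,0,0],[0,0,0]],"fingers":[-1,-1,-1,-1,-1,-1]}' 55
python3 -m jog '{"dr":[[0,0,0],[0,0,0],[0,0,0]],"linear":[[0.08,0,0],[0,0,0],[0,0,0]],"fingers":[-1,-1,-1]}' 55
python3 -m jog '{"dr":[[0,0,0],[0,0,0],[0,0,0]],"linear":[[0.05,0,0],[0,0,0],[0,0,0]],"fingers":[-1,-1,-1]}' 55
```

```text
t: 22.77
eef_pos: [0.4565, 0.1124, 0.1056]
eef_rot: [[-0.951, 0.31, 0.006], [0.309, 0.951, -0.002], [-0.006, -0.0, -1.0]]
force: [7.8, -9.7, -4.3]
width: 0.0213
gripper_force: 54.7
t: 23.02
eef_pos: [0.4537, 0.1133, 0.1056]
eef_rot: [[-0.951, 0.31, 0.007], [0.31, 0.951, -0.002], [-0.007, -0.0, -1.0]]
force: [9.2, -10.8, -4.1]
width: 0.0216
gripper_force: 54.7
t: 23.27
eef_pos: [0.452, 0.1139, 0.1056]
eef_rot: [[-0.951, 0.31, 0.007], [0.309, 0.951, -0.003], [-0.007, -0.0, -1.0]]
force: [8.9, -11.6, -4.5]
width: 0.0217
gripper_force: 55.2
```

```bash
python3 -m jog '{"dr":[[0,0,0],[0,0,0],[0,0,0],[0,0,0]],"linear":[[0.05,0,0],[0.03,0,0],[0,0,0],[0,0,0]],"fingers":[-1,-1,-1,-1]}' 55
python3 - <<'E'
from h import *
a=manip.grab_frame("scene")[170:290,250:410,::-1];cv2.imwrite("pics/s6.png",cv2.resize(a,(800,600),interpolation=cv2.INTER_CUBIC))
E
```

```text
t: 23.6
eef_pos: [0.4509, 0.1142, 0.1057]
eef_rot: [[-0.951, 0.31, 0.012], [0.31, 0.951, -0.003], [-0.012, 0.0, -1.0]]
force: [16.4, -16.8, -12.4]
width: 0.0217
gripper_force: 55.2
```

View pics/s6.png

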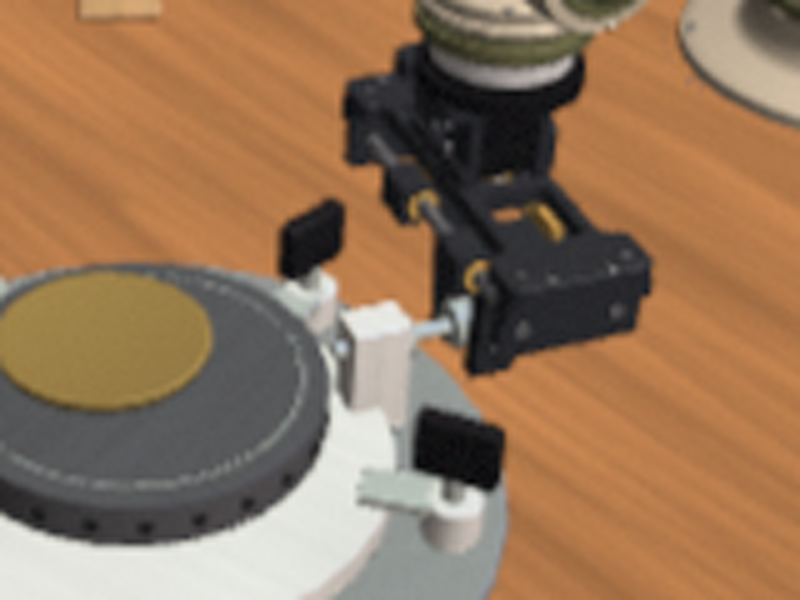

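The picture shows the rod drawn well out, with barrel and rod at about (445,325) in the crop and the grip held. The force rose to 21 N along the pull (spring 12.6 N), so it is on its stop. Handing in.

```bash
python3 -m jog '{"dr":[[0,0,0],[0,0,0],[0,0,0]],"linear":[[0,0,0],[0,0,0],[0,0,0]],"fingers":[-1,-1,-1]}' 55 | grep -E "pos|force"; python3 -c "
from workcell import manip
print(manip.job_done())"
```

```text
eef_pos: [0.4509, 0.1142, 0.1057]
force: [16.8, -15.6, -12.0]
gripper_force: 55.2
the job is handed in; nothing more can be done
None
```

I unscrewed all three clamp knobs to their end stops, then pulled the plunger back about 16 mm to its stop and handed in with the gripper still holding it; the hand-in gave no verdict.

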